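# Set the kettle's temperature knob by its knurled rim and start it

## Task

Set the electric kettle to its tea temperature and switch it on. Rub the knurled rim of the steel knob on the kettle base with a fingertip, or with the outside of the shut fingers, so that it turns clockwise (seen from above) over its clicks until the black line on its top points at the one long white mark and it rests there in its click; do not take the knob between the fingers, and do not push it down while it points elsewhere, because that starts the kettle at the wrong temperature. Then push the knob down on its top to start the kettle, let it spring back up, and leave the kettle, the cup and the tea tin standing where they are.

Things in the scene. Friction and masses are not known exactly. Their poses are not given: they have to be found in the camera images.
- kettle_base: black slab 280 x 156 x 28 mm, fixed. Origin: centre of its underside; x points from the knob end to the kettle end, z up. Kettle centred at x = +62 mm; knob's upright axis at x = -95 mm, y = 0. Seven white marks 30 degrees apart round the knob from radius 36 mm: six 7 mm long, the middle one 19 mm long, pointing along +x to the kettle
- knob_top (a point): centre of the flat top of the steel knob, on its upright axis, 60 mm above the worktop when the knob is up. The knob is a rigid, finely ribbed cylinder 56 mm across, from 34 to 60 mm above the worktop (its lower edge 6 mm above the deck). The ribs hold a fingertip well: friction about 1. Nothing but the deck lies within 85 mm of its axis
- pointer (a point): outer end of the black pointer line on the knob's top, 26 mm from the knob's axis; the line runs from near the axis to the rim and turns with the knob
- long_mark (a point): point on the deck on the long white mark, 45 mm from the knob's axis, 28 mm above the worktop; the direction from the knob's axis to it is the setting wanted
- selector (a joint): turn of the knob, rad, growing clockwise seen from above; 0 = pointer at the long mark. Clicks (rest positions) every 0.524 rad from -1.571 to 1.571, end stops at +-1.75. Starts one to three clicks anticlockwise of the long mark. 1 to 2 N along the rim carries it over a click (14.7 mm of rim travel); let go, it springs to the nearest click
- start_press (a joint): how far the knob is pushed down, m: 0 up, 0.004 fully down. It takes about 2 N to start moving and 4.3 N at the end of its travel, and springs back up when let go. The kettle starts at 0.0025
- knob: the same steel knob as a whole (it turns and goes down). Origin: on its axis at the worktop's height, 60 mm below the knob's top; its x axis points along the pointer line, z up
- kettle: steel gooseneck kettle with black handle, 156 mm tall, 132 mm across at the foot, 0.9 kg, loose on the base. Origin: centre of its underside; spout towards its own +x (reaches 145 mm out), handle towards -x (127 mm out). Leave it standing
- tea_cup: patterned handleless cup, 50 mm across and 52 mm tall, loose on the worktop on the right of the base. Origin: centre of its underside. Leave it standing
- tea_caddy: silver-grey tea tin, 63 x 81 x 112 mm, loose on the worktop on the right of the base, beside the kettle. Origin: centre of its underside. Leave it standing

How it is judged:
By the outcome, as a careful person would: the job done as asked, in the order asked, and still so for the second after the job is handed in, with the robot touching nothing.
It also fails if it takes over 64 s, if anything falls off the work surface, if the arm or the gripper's body presses on something with over 40 N, if the wrist force passes 120 N, or if a joint passes its speed limit or range.

## Robot

A 6-joint arm with a two-finger parallel gripper is mounted at the origin on a cart in front of the work surface, level with it; the furniture and walls round the work are solid. World frame = base frame: x ahead of the robot, y to its left, z up, the work surface at z = 0. Lengths are in m, angles in rad, forces in N, time in s.
With the tool pointing down it reaches from about 0.325 to 0.9 m from the base axis. Payload 3.5 kg.
Tool frame: the origin (TCP) lies between the finger pads; the fingertips stand ctrl.tip_extent ahead of it and the grasp point (between the pads) lies 3 mm ahead of it (ctrl.tip_extent is the distance from the TCP to the fingertips, in m); z points along the fingers, y is the line along which they close (so a half turn about z gives the same grasp; the last joint's range is limited). The gripper opens to 85 mm and grips with 20 to 120 N. Pads are 22 mm wide; open, the fingers measure 114 mm over their backs; the gripper's body (76 mm by 85 mm) begins 54 mm behind the grasp point. The pads swing forward as they close: fully open they stand 13 mm farther back than shut.
Start: joints at [-1.389, 0.276, -0.026, 1.268, 0, 1.467], TCP at [0.176, -0.6, 0.253] pointing down, gripper open.
Joint ranges: [-3.12, 3.12], [-0.85, 1.88], [-1.08, 1.24], [-1.95, 2.15], [-1.57, 1.53], [-3.14, 3.14]. Speed limits (rad/s): [2.57, 2.57, 3.14, 3.14, 3.14, 3.14].

## Interface

Orientations are given as a unit quaternion [w, x, y, z].
In Python, from rig import ctrl gives the robot as it stands.
- The arm moves only by the shell command python3 jog.py 'ROWS' [OPENING] [FORCE]. ROWS is a JSON list that holds a single list of rows (three levels of brackets), with 1 to 12 rows, each of 4 numbers: dx, dy, dz in m, then a turn about the tool's z in rad; each row shifts and turns the commanded pose from where the row before left it, along the tool's axes as they then stand; what a row does not reach is not made up. A row lasts 1/10 s, in which the tool goes at most 0.05 m and 0.15 rad, less where a joint would pass 70% of its speed; a pose out of reach is approached as far as the arm can. OPENING is the finger opening in m, set as the command begins (- or left out keeps the last). The fingers move at their own pace and stop on an object; FORCE is the grip in N (left out, the last holds). Time passes only in rows, so rows that do not move let the fingers close. It prints the time, the measured TCP pose, the force, the opening and the grip force at its end. Input that does not fit is refused with a message, and nothing moves.
- ctrl.state(): the state, without advancing time (a new reading comes with each control period).
- ctrl.camera(name): name is "scene" or "top" or "wrist"; returns a dict with "pixels" (420x560x3 uint8, blue, green, red), "fx", "fy", "cx", "cy" (pixels), "distortion" ([k1, k2, p1, p2, k3] as OpenCV has them; the pictures are not rectified), "rvec" (rotation vector, rad) and "tvec" (3), from world to camera coordinates, as OpenCV has them. Camera axes: x right, y down, z forward; pixel columns grow to the right and rows downward; lengths in m; the calibration is good to about 2 mm. A picture is of the moment at which its call begins. There is no depth.
- ctrl.job_done(): hands the job in; it is judged then, once.
The state is a dict: "t": time; "qpos": joint angles; "joint_velocities": joint speeds; "tau": joint torques, N m; "tcp_pos": TCP position; "eef_rot": TCP orientation; "ft_force": force on the tool from outside, world axes, zero at the start; "torque": the same for the moment, N m; "finger_gap": finger opening in m; "grip_force": force on a finger pad.
Only numpy, scipy, OpenCV 4.12 (cv2) and the standard library are available. Lean on these libraries where they do the work, as an engineer would, in place of code of your own. Each camera call takes 0.05 s, during which the arm holds its last target. There are 200 camera calls.

## Working session

There is one attempt and no reset: what is moved stays moved. The work goes in short steps, Python scripts to look and compute and a shell command to move; the robot and the scene stay as the last step left them, time stands still between calls to the robot, and variables do not carry over. Pictures are saved under pics/ and viewed, at most 10 in all, crops included, and the job is handed in when it is done.

```bash
ls; mkdir -p pics; python3 - <<'E'
from rig import ctrl
import cv2
for n in ("scene","top"):
    c=ctrl.camera(n); cv2.imwrite(f"pics/{n}0.png",c["pixels"])
    print(n,c["fx"],c["fy"],c["cx"],c["cy"],c["distortion"],c["rvec"],c["tvec"])
print(ctrl.state(),ctrl.tip_extent)
E
```

```text
jog.py
pics
rig.py
scene 384.1283887203071 384.1283887203071 278.6454248663248 210.4937153394809 [-0.05276176  0.          0.          0.          0.        ] [ 1.87520847 -1.16091307  0.65092162] [-0.61547847  0.20725436  0.6124197 ]
top 507.3904691145074 507.3904691145074 272.27273155423234 204.06822602178158 [-0.15007287  0.          0.          0.          0.        ] [ 2.17939265 -2.18740969  0.0541724 ] [-0.41775421  0.55179542  0.88106448]
{'t': 0.1, 'qpos': array([-1.38942267e+00,  2.77086739e-01, -2.77590556e-02,  1.26799436e+00,
        1.07982117e-05,  1.46741754e+00]), 'joint_velocities': array([-0.00067728, -0.00077391,  0.00326445,  0.00071682,  0.0002249 ,
       -0.00079742]), 'tau': array([ 2.11374640e-04, -4.46707463e+01,  2.96129143e+01,  8.42160807e-03,
       -1.42136723e-04, -1.29133163e-06]), 'tcp_pos': array([ 0.17546019, -0.59917208,  0.25224575]), 'eef_rot': array([-1.02134555e-03,  9.89881100e-01,  1.41895610e-01, -3.44468476e-05]), 'ft_force': array([ 0.39486407,  0.65435927, -0.7243508 ]), 'torque': array([-0.01626377,  0.0461614 , -0.01901411]), 'grip_force': 0.0, 'finger_gap': 0.08526907567430068} 0.022
```

View pics/top0.png

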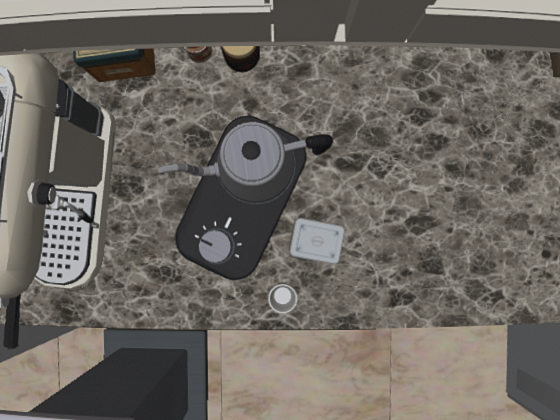

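View pics/scene0.png

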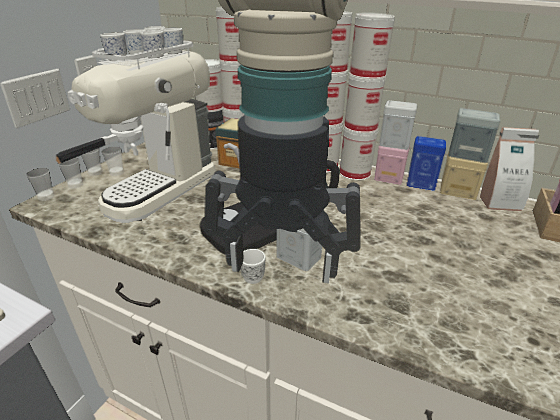

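The top view shows the knob at about (214,246), its pointer to the left, the long mark at (228,223), the cup at (283,298) and the tin at (317,240). In the scene view the gripper hides the knob. I'll zoom in and compute positions.

```bash
cat > h.py <<'E'
import cv2, numpy as np
def ray(c,uv):
    K=np.array([[c["fx"],0,c["cx"]],[0,c["fy"],c["cy"]],[0,0,1]])
    n=cv2.undistortPoints(np.array([[uv]],float),K,np.array(c["distortion"])).ravel()
    R=cv2.Rodrigues(np.array(c["rvec"]))[0]; o=-R.T@np.array(c["tvec"]).ravel()
    return o,R.T@np.array([*n,1])
def at(c,uv,z):
    o,d=ray(c,uv); return o+d*(z-o[2])/d[2]
def proj(c,P):
    K=np.array([[c["fx"],0,c["cx"]],[0,c["fy"],c["cy"]],[0,0,1]])
    return cv2.projectPoints(np.array([P],float),np.array(c["rvec"]),np.array(c["tvec"]),K,np.array(c["distortion"]))[0].ravel()
E
python3 - <<'E'
from rig import ctrl
from h import *
c=ctrl.camera("top")
cv2.imwrite("pics/topz.png",cv2.resize(c["pixels"][190:315,165:350],None,fx=4,fy=4,interpolation=cv2.INTER_CUBIC))
w=ctrl.camera("wrist"); cv2.imwrite("pics/wrist0.png",w["pixels"])
print(at(c,(214,246),.06),at(c,(228,223),.028),at(c,(283,298),.052),at(c,(251,150),.156), -cv2.Rodrigues(c["rvec"])[0].T@c["tvec"])
E
```

```text
[ 0.47746973 -0.32256286  0.06      ] [ 0.51674624 -0.34285711  0.028     ] [ 0.3897243 -0.4377642  0.052    ] [ 0.62276143 -0.3899537   0.156     ] [ 0.49429576 -0.43122002  0.9082909 ]
```

View pics/topz.png

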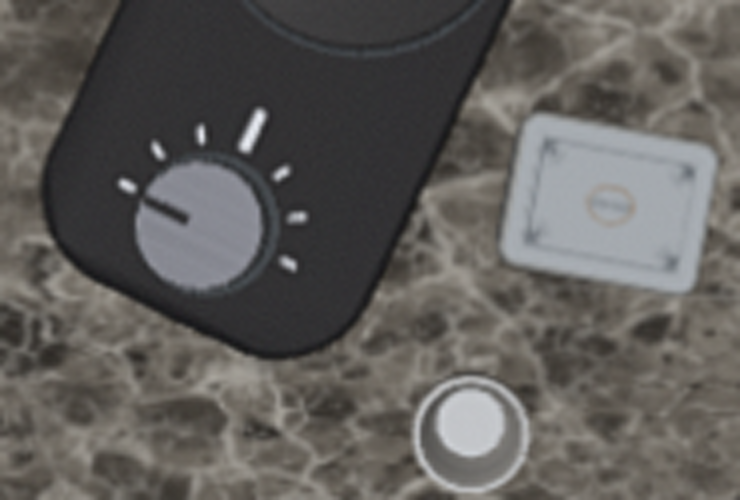

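View pics/wrist0.png

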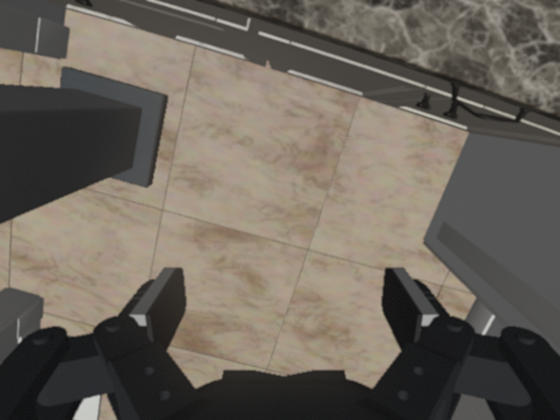

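```bash
python3 jog.py '[[[0, 0, 0, 0.143], [0, 0, 0, 0.142], [0.02, -0.025, 0, 0], [0.035, -0.04, 0, 0], [0.035, -0.04, 0, 0], [0.035, -0.04, 0, 0], [0.035, -0.04, 0, 0], [0.035, -0.04, 0, 0], [0.03, -0.035, 0, 0], [0, 0, 0, 0]]]' 0 20
python3 - <<'E'
from rig import ctrl
from h import *
w=ctrl.camera("wrist"); s=ctrl.state()
print(s["tcp_pos"],s["eef_rot"],s["qpos"],-cv2.Rodrigues(w["rvec"])[0].T@w["tvec"],proj(w,(.4775,-.3226,.06)))
cv2.imwrite("pics/wrist1.png",w["pixels"])
E
```

```text
t: 1.2
tcp_pos: [0.3927, -0.3475, 0.2532]
eef_rot: [-0.001, 1.0, 0.003, 0.0]
ft_force: [-0.8, -0.7, -0.2]
finger_gap: 0.0002
grip_force: 0.0
[ 0.39153581 -0.34953162  0.25321011] [-1.37422523e-04  9.99997121e-01  2.39270861e-03 -1.22667219e-04] [-8.51978296e-01  9.94552984e-02 -2.42122741e-01  1.22958667e+00
 -4.53211405e-06  2.28482894e+00] [ 0.4668647  -0.34788181  0.37368946] [255.86776735  93.19728905]
```

View pics/wrist1.png

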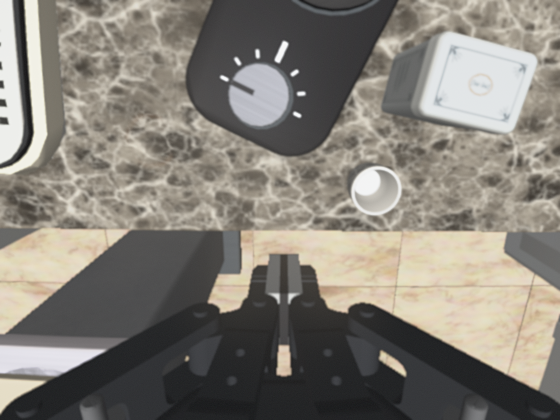

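```bash
cat > m.py <<'E'
from rig import ctrl
from h import *
from scipy.optimize import least_squares
def disc(c,g):
    # bright disc near g: threshold and largest blob
    im=cv2.cvtColor(c["pixels"],cv2.COLOR_BGR2GRAY); r=45
    x0,y0=int(g[0])-r,max(int(g[1])-r,0); p=im[y0:y0+2*r,x0:x0+2*r]
    b=cv2.morphologyEx((p>110).astype(np.uint8),cv2.MORPH_OPEN,np.ones((7,7)))
    n,l,s,ce=cv2.connectedComponentsWithStats(b)
    k=l[int(g[1])-y0+6,int(g[0])-x0+6]
    ct=cv2.findContours((l==k).astype(np.uint8),cv2.RETR_EXTERNAL,cv2.CHAIN_APPROX_NONE)[0][0]
    (cx,cy),ax,a=cv2.fitEllipse(cv2.convexHull(ct)); return (cx+x0,cy+y0),ax
E
python3 - <<'E'
from m import *
w,t=ctrl.camera("wrist"),ctrl.camera("top")
dw,dt=disc(w,(261,95)),disc(t,(215,246)); print(dw,dt)
(o1,d1),(o2,d2)=ray(w,dw[0]),ray(t,dt[0])
s=np.linalg.lstsq(np.c_[d1,-d2],o2-o1,rcond=None)[0]
print("knob",o1+s[0]*d1,o2+s[1]*d2); print("at z=.06",at(w,dw[0],.06),at(t,dt[0],.06))
print("mark w,t",at(w,(282,51),.028),at(t,(228,222.5),.028))
E
```

```text
((255.54590606689453, 92.9217529296875), (61.31556701660156, 64.3136978149414)) ((214.409423828125, 245.9268455505371), (30.489891052246094, 31.112417221069336))
knob [ 0.47633957 -0.32507705  0.06262549] [ 0.47764684 -0.3236067   0.06278689]
at z=.06 [ 0.4764284  -0.32486782  0.06      ] [ 0.47759196 -0.32325199  0.06      ]
mark w,t [ 0.51556181 -0.34787043  0.028     ] [ 0.5176157  -0.34285604  0.028     ]
```

```bash
python3 jog.py '[[[0, 0, 0, -0.15], [0, 0, 0, -0.15], [0, 0, 0, -0.15], [0, 0, 0, -0.15], [0, 0, 0, -0.15], [0, 0, 0, -0.15], [0, 0, 0, -0.15], [0, 0, 0, -0.15], [0, 0, 0, -0.15], [0, 0, 0, -0.15], [0, 0, 0, -0.071], [0, 0, 0, 0]]]'; python3 - <<'E'
from rig import ctrl
s=ctrl.state();print(s["tcp_pos"],s["eef_rot"],s["ft_force"])
E
```

```text
t: 2.55
tcp_pos: [0.3892, -0.3532, 0.2532]
eef_rot: [-0.0, 0.708, 0.706, -0.0]
ft_force: [0.8, 0.3, 0.4]
finger_gap: -0.0002
grip_force: 0.0
[ 0.3891947  -0.35318762  0.25317784] [-7.79032478e-05  7.08183443e-01  7.06028453e-01 -1.70067298e-04] [0.77915507 0.31156418 0.37634486]
```

```bash
python3 jog.py '[[[0.021, 0.038, 0, 0], [0, 0, 0.04, 0], [0, 0, 0.04, 0], [0, 0, 0.04, 0], [0, 0, 0.04, 0], [0, 0, 0.02, 0], [0, 0, 0.008, 0], [0, 0, 0, 0]]]'; python3 - <<'E'
from m import *
s=ctrl.state();print(s["tcp_pos"],s["ft_force"])
c=ctrl.camera("top");cv2.imwrite("pics/topa.png",cv2.resize(c["pixels"][190:315,165:350],None,fx=4,fy=4,interpolation=cv2.INTER_CUBIC))
E
```

```text
t: 3.35
tcp_pos: [0.4273, -0.3309, 0.0643]
eef_rot: [-0.001, 0.708, 0.706, -0.0]
ft_force: [-0.9, 0.4, 0.8]
finger_gap: 0.0002
grip_force: 0.0
[ 0.4272644  -0.33088953  0.0643307 ] [-0.92003034  0.4149827   0.83686577]
```

View pics/topa.png

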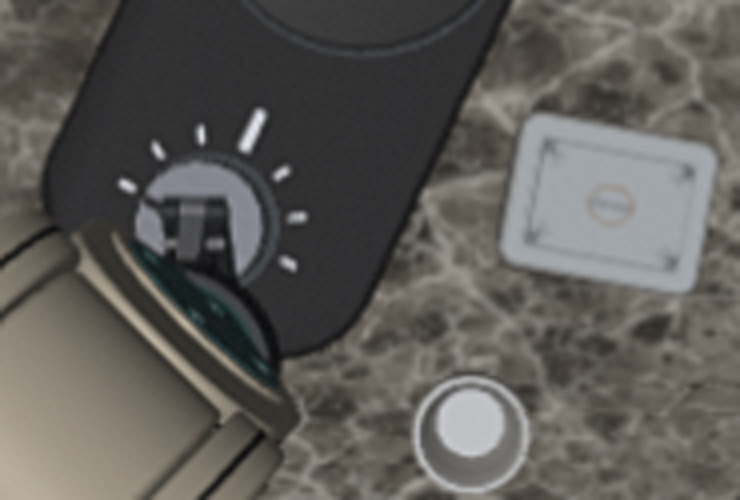

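The gripper stands on the near side of the knob with no contact, and the pointer is still at the leftmost mark (zoom 145,205). Now I'll touch the rim.

```bash
python3 jog.py '[[[0, 0.008, 0, 0], [0, 0, 0, 0]]]'; for i in 1 2 3; do python3 jog.py '[[[0, 0.002, 0, 0], [0, 0, 0, 0]]]' | grep -E 'tcp|force'; done
```

```text
t: 3.6
tcp_pos: [0.4355, -0.3315, 0.0665]
eef_rot: [-0.0, 0.707, 0.707, -0.002]
ft_force: [-6.0, -0.2, 2.3]
finger_gap: -0.0001
grip_force: 2.7
tcp_pos: [0.4361, -0.3312, 0.0662]
ft_force: [-8.7, -1.6, 3.0]
grip_force: 4.2
tcp_pos: [0.4367, -0.331, 0.0658]
ft_force: [-11.5, -2.2, 2.7]
grip_force: 5.7
tcp_pos: [0.4372, -0.3307, 0.0654]
ft_force: [-13.9, -1.4, 2.8]
grip_force: 7.1
```

```bash
python3 jog.py '[[[0, -0.004, 0, 0], [0, 0, -0.002, 0], [0, 0, 0, 0]]]' | grep -E 'tcp|force'; python3 jog.py '[[[0.003, 0, 0, 0], [0.003, 0, 0, 0], [0, 0, 0, 0]]]'| grep -E 'tcp|force'; python3 - <<'E'
from m import *
c=ctrl.camera("top");cv2.imwrite("pics/topb.png",cv2.resize(c["pixels"][210:280,180:250],None,fx=5,fy=5,interpolation=cv2.INTER_CUBIC))
E
```

```text
tcp_pos: [0.4361, -0.3308, 0.0676]
ft_force: [-7.2, -1.5, -2.1]
grip_force: 3.3
tcp_pos: [0.4358, -0.3239, 0.0674]
ft_force: [-6.8, 0.5, -0.2]
grip_force: 3.5
```

```bash
python3 jog.py '[[[0.003, 0, 0, 0], [0.003, 0, 0, 0], [0.002, 0, 0, 0], [0, 0, 0, 0]]]'| grep -E 'tcp|force'; python3 - <<'E'
from m import *
a=cv2.imread("pics/topb.png")
c=ctrl.camera("top");b=cv2.resize(c["pixels"][210:280,180:250],None,fx=5,fy=5,interpolation=cv2.INTER_CUBIC)
cv2.imwrite("pics/topc.png",np.hstack([a,b]))
E
```

```text
tcp_pos: [0.4361, -0.3162, 0.0675]
ft_force: [-5.9, 0.2, -1.6]
grip_force: 3.3
```

View pics/topc.png

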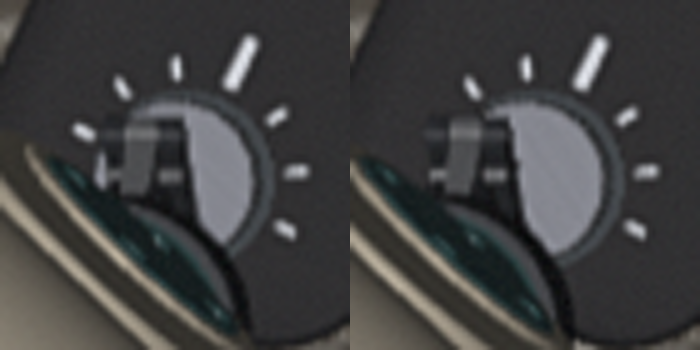

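```bash
cat > ang.py <<'E'
from m import *
def look():
    c=ctrl.camera("top"); g=cv2.cvtColor(c["pixels"],cv2.COLOR_BGR2GRAY).astype(np.float32)
    K=np.array([.4775,-.3235]); ref=np.radians(-25)
    out=[]
    for k in range(-130,131,5):   # clockwise angle from long mark
        a=ref-np.radians(k)
        v=[cv2.getRectSubPix(g,(1,1),tuple(map(float,proj(c,(*(K+r*np.array([np.cos(a),np.sin(a)])),.06)))))[0,0] for r in (.014,.017,.020,.023)]
        out.append((k,int(np.mean(v))))
    print(*[f"{k}:{v}" for k,v in out])
if __name__=="__main__": look()
E
python3 jog.py '[[[0, -0.008, 0, 0], [-0.016, 0, 0, 0], [0, 0, 0, 0]]]'| grep -E 'tcp|force'; python3 ang.py
```

```text
tcp_pos: [0.4324, -0.3362, 0.0691]
ft_force: [0.5, 0.6, -0.0]
grip_force: 0.0
-130:72 -125:79 -120:98 -115:120 -110:131 -105:133 -100:132 -95:132 -90:132 -85:126 -80:115 -75:104 -70:91 -65:58 -60:48 -55:66 -50:84 -45:93 -40:99 -35:108 -30:111 -25:111 -20:110 -15:108 -10:108 -5:106 0:98 5:86 10:74 15:64 20:66 25:74 30:72 35:76 40:82 45:86 50:90 55:91 60:92 65:97 70:104 75:104 80:96 85:79 90:67 95:47 100:36 105:29 110:26 115:21 120:23 125:35 130:44
```

The pointer is now at -60°, so one click is done. I'll repeat the stroke.

```bash
python3 jog.py '[[[0.001, 0.004, 0, 0], [0, 0.004, 0, 0], [0, 0, 0, 0], [0.003, 0, 0, 0], [0.003, 0, 0, 0], [0.003, 0, 0, 0], [0.003, 0, 0, 0], [0.003, 0, 0, 0], [0, 0, 0, 0]]]'| grep -E 'tcp|force'; python3 jog.py '[[[0, -0.008, 0, 0], [-0.016, 0, 0, 0], [0, 0, 0, 0]]]'| grep -E 'tcp|force'; python3 ang.py
```

```text
tcp_pos: [0.4359, -0.3154, 0.0667]
ft_force: [-6.6, 0.7, 2.8]
grip_force: 3.2
tcp_pos: [0.4316, -0.3354, 0.068]
ft_force: [-0.2, -0.3, 0.5]
grip_force: 0.0
-130:77 -125:87 -120:106 -115:127 -110:135 -105:135 -100:135 -95:134 -90:130 -85:121 -80:110 -75:100 -70:98 -65:91 -60:83 -55:84 -50:92 -45:101 -40:95 -35:68 -30:60 -25:83 -20:108 -15:115 -10:113 -5:110 0:102 5:91 10:83 15:70 20:71 25:78 30:79 35:83 40:89 45:92 50:95 55:94 60:95 65:97 70:101 75:102 80:100 85:86 90:73 95:55 100:43 105:31 110:28 115:21 120:21 125:30 130:39
```

```bash
python3 jog.py '[[[0.001, 0.004, -0.001, 0], [0, 0.004, 0, 0], [0, 0, -0.001, 0], [0.003, 0, 0, 0], [0.003, 0, 0, 0], [0.003, 0, 0, 0], [0.003, 0, 0, 0], [0.003, 0, 0, 0], [0, 0, 0, 0]]]'| grep -E 'tcp|force'; python3 jog.py '[[[0, -0.012, 0, 0], [-0.016, 0, 0, 0], [0, 0, 0, 0]]]'| grep -E 'tcp|force'; python3 ang.py
```

```text
tcp_pos: [0.4359, -0.3154, 0.0685]
ft_force: [-5.4, 0.3, 1.4]
grip_force: 2.9
tcp_pos: [0.4274, -0.3354, 0.07]
ft_force: [0.1, -0.2, 0.6]
grip_force: 0.0
-130:129 -125:135 -120:135 -115:134 -110:133 -105:130 -100:127 -95:121 -90:116 -85:116 -80:112 -75:108 -70:105 -65:109 -60:117 -55:123 -50:127 -45:129 -40:130 -35:130 -30:130 -25:131 -20:133 -15:131 -10:109 -5:67 0:50 5:76 10:107 15:112 20:99 25:92 30:91 35:96 40:100 45:99 50:100 55:101 60:102 65:102 70:100 75:95 80:91 85:87 90:91 95:92 100:77 105:52 110:42 115:38 120:31 125:24 130:24
```

The pointer is at 0°. Next I'll rise, centre over the knob and press.

```bash
python3 jog.py '[[[0, 0, -0.035, 0], [0, 0, 0, 0], [0.006, 0.025, 0, 0], [0.006, 0.025, 0, 0], [0, 0, 0, 0], [0, 0, 0.012, 0], [0, 0, 0, 0], [0, 0, 0, 0]]]'| grep -E 'tcp|force'
```

```text
tcp_pos: [0.4748, -0.3201, 0.0911]
ft_force: [-0.2, -1.0, 0.5]
grip_force: 0.0
```

```bash
python3 jog.py '[[[-0.003, 0.002, 0.004, 0], [0, 0, 0.003, 0], [0, 0, 0, 0], [0, 0, 0, 0]]]'| grep -E 'tcp|force';for i in 1 2 3; do python3 jog.py '[[[0, 0, 0.002, 0], [0, 0, 0, 0], [0, 0, 0, 0]]]'| grep -E 'tcp|force'; done
```

```text
tcp_pos: [0.4781, -0.3238, 0.0852]
ft_force: [-0.4, -1.0, -0.2]
grip_force: 0.0
tcp_pos: [0.4783, -0.3237, 0.0833]
ft_force: [-0.4, 0.4, 0.4]
grip_force: 0.0
tcp_pos: [0.4785, -0.3239, 0.0816]
ft_force: [-0.4, 0.7, 2.0]
grip_force: 1.0
tcp_pos: [0.4786, -0.3239, 0.0796]
ft_force: [-0.3, -0.6, 3.3]
grip_force: 1.6
```

```bash
for i in 1 2; do python3 jog.py '[[[0, 0, 0.002, 0], [0, 0, 0, 0], [0, 0, 0, 0]]]'| grep -E 'tcp|force'; done
```

```text
tcp_pos: [0.4787, -0.324, 0.078]
ft_force: [-0.7, -0.1, 7.2]
grip_force: 3.3
tcp_pos: [0.479, -0.3243, 0.0778]
ft_force: [-2.9, 3.4, 16.2]
grip_force: 8.1
```

Fully bottomed. Now I'll lift off and check.

```bash
python3 jog.py '[[[0, 0, -0.006, 0], [0, 0, -0.03, 0], [0, 0, -0.04, 0], [0, 0, -0.04, 0], [0, 0, -0.04, 0], [0, -0.05, 0, 0], [0, -0.05, 0, 0], [0, 0, 0, 0], [0, 0, 0, 0], [0, 0, 0, 0]]]'| grep -E '^t|tcp|force'; python3 ang.py; python3 - <<'E'
from m import *
c=ctrl.camera("top");cv2.imwrite("pics/topf.png",cv2.resize(c["pixels"][100:320,150:360],None,fx=2.7,fy=2.7,interpolation=cv2.INTER_CUBIC))
E
```

```text
t: 11.85
tcp_pos: [0.3787, -0.3239, 0.2311]
ft_force: [0.8, -0.2, 0.4]
grip_force: 0.0
-130:140 -125:141 -120:141 -115:140 -110:140 -105:140 -100:140 -95:140 -90:140 -85:140 -80:140 -75:140 -70:140 -65:140 -60:140 -55:139 -50:139 -45:139 -40:138 -35:137 -30:138 -25:139 -20:141 -15:138 -10:115 -5:69 0:52 5:86 10:128 15:142 20:142 25:141 30:141 35:141 40:141 45:140 50:141 55:141 60:141 65:141 70:141 75:141 80:141 85:141 90:142 95:142 100:142 105:142 110:142 115:142 120:142 125:142 130:142
```

View pics/topf.png

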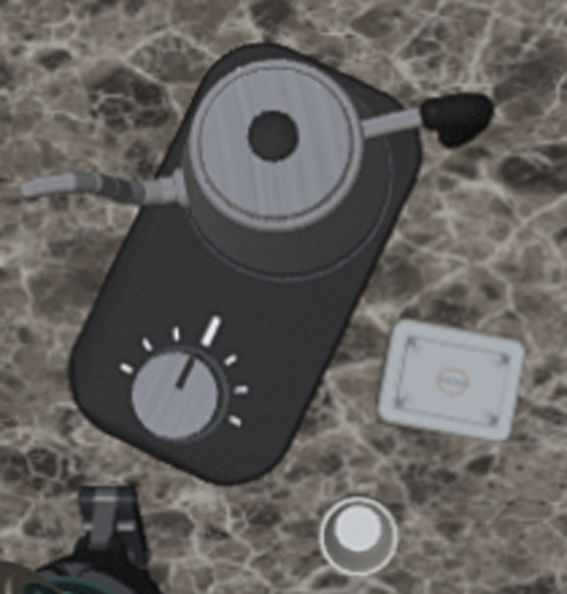

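The pointer (185,370) points at the long mark (211,330). The kettle, cup and tin are where they were.

```bash
python3 -c "
from rig import ctrl
print(ctrl.job_done())"
```

```text
the job is handed in; nothing more can be done
None
```

The knob was rubbed three clicks clockwise to the long mark, pressed fully down once and released, and the job is handed in; the last picture shows the pointer on the mark and the kettle, cup and tin unmoved.

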